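# Set the side guide of a label roll holder

## Task

A new roll of labels has been laid in the roll holder. First push the roll along its rods with a fingertip until its far face sits flat against the tall fixed flange; then roll the knurled wheel under a fingertip until the pointer of the low side guide stands at the long gauge line on the front rail, so that the guide comes up close beside the roll. Move the guide only with its wheel and do not run it hard against the roll; lift nothing, and leave the other things on the desk where they are.

Things in the scene. Friction and masses are not known exactly. Their poses are not given: they have to be found in the camera images.
- holder: Grey metal label roll holder, fixed; base x -82 to +52, y -52 to +90 mm. Origin on the desk under the middle of the roll cradle; x away from the robot at yaw 0, y along the roll's axis towards the fixed flange, z up. Two steel rods along y (10 mm diameter, at x = -30 and +30 mm, axes 22 mm high) carry the roll. A lead screw runs along y in front of the roll at x = -56 mm.
- flange_face (a point): Middle of the inner face of the tall fixed flange, a grey plate with a round top, 84 mm wide and 92 mm high; at holder x = 0, y = +75, z = 52 mm, on the roll's axis line.
- gauge_mark (a point): Middle of the one long black gauge line (13 x 2 mm) across the top of the aluminium scale rail, which runs along the holder's front edge, x = -82 to -68 mm, top 17 mm high, and has short 5 mm graduations; at holder x = -74.5, y = +7, z = 17 mm.
- guide_pointer (a point): Tip of the small dark steel arrow pointer of the guide; it slides with the guide just above the scale rail along the holder's y, and stands at the gauge line when its holder y equals that of gauge_mark (+7 mm).
- guide (a joint): Low aluminium side guide on a dark steel nut, sliding along the holder's +y, in m: 0 fully open, 0.022 pointer exactly at the gauge line, 0.030 end stop. Cheek 4 mm thick, 86 mm wide (holder x -43 to +43 mm), top 41 mm above the desk, inner face 7 mm on the flange side of the pointer. Moves 3 mm per rad of the wheel; starts 12 to 22 mm short of the line; stays where it is left.
- wheel (a joint): Black knurled wheel on the screw's end, 44 mm diameter, 16 mm wide, axis along holder y; rad, 0 to 10 (guide = 0.003 x wheel). Stroking its top away from the robot (holder +x) turns it positive and brings the guide towards the flange; towards the robot opens it. Turns with 1.5 N at the rim: a finger pressing 4 to 8 N carries it without slip, 22 mm of stroke is 1 rad. Stays where left.
- wheel_top (a point): Highest point of the knurled wheel's rim, middle of its width, at holder x = -56, y = -68, z = 48 mm; does not turn with the wheel. Nothing near it is as high: the screw's grey bearing blocks (at y = -42 and +72 mm) end 35 mm above the desk, the guide's nut 36 mm.
- roll: White paper label roll, 76 mm diameter, 58 mm wide, card core with a 24 mm hole, 0.14 kg, loose, lying on the two rods with its axis along the holder's y. Origin at the centre of its face on the guide side; its z axis is the roll's axis, towards the flange.
- roll_center (a point): Centre of the roll, on its axis, half way along its width, 51 mm above the desk; the roll's top is at 89 mm. At holder y = +46 mm when the roll touches the flange; starts 5 to 11 mm short of that. The roll slides on the rods with 1 to 2 N. Its guide-side face is free above the guide's cheek; push it low, just under the core.
- stapler: Blue desk stapler, 127 x 36 x 40 mm, loose, just just behind the holder; leave it alone. Origin under its middle.
- spare_roll: Small spare label roll standing on its end, 62 mm diameter, 40 mm high, loose, to the left of the holder; leave it alone. Origin under its middle.
- tape_dispenser: Green tape dispenser, 110 x 28 x 60 mm, loose, to the right of the holder; leave it alone. Origin under its middle.
There are look-alikes about, which are no part of the job. What is shaped like the roll but turquoise is not meant.

How it is judged:
By the outcome, as a careful person would: the job done as asked, in the order asked, and still so for the second after the job is handed in, with the robot touching nothing.
It also fails if it takes over 64 s, if anything falls off the work surface, if the arm or the gripper's body presses on something with over 40 N, if the wrist force passes 120 N, or if a joint passes its speed limit or range.

## Robot

A 6-joint arm with a two-finger parallel gripper is mounted at the origin on a cart in front of the work surface, level with it; the furniture and walls round the work are solid. World frame = base frame: x ahead of the robot, y to its left, z up, the work surface at z = 0. Lengths are in mm, angles in rad, forces in N, time in s.
With the tool pointing down it reaches from about 350 to 775 mm from the base axis. Payload 7.3 kg.
Tool frame: the origin (TCP) lies between the finger pads; the fingertips stand 22 mm ahead of it and the grasp point (between the pads) lies 3 mm ahead of it; y points along the fingers, x is the direction in which the jaws open and shut, and the axes are right-handed (so a half turn about y gives the same grasp; the last joint's range is limited). The gripper opens to 92 mm and grips with 3 to 60 N. Pads are 19 mm wide; open, the fingers measure 130 mm over their backs; the gripper's body (75 mm by 190 mm) begins 47 mm behind the grasp point.
Start: joints at [-0.146, 0.342, 1.524, -0, 1.275, -0.146], TCP at [525.017, 0.02, 248.741] pointing down, gripper open.
Joint ranges: [-2.53, 2.53], [-0.77, 2.02], [0.04, 2.7], [-1, 4.14], [0.28, 2.66], [-3.11, 3.11]. Speed limits (rad/s): [2.57, 2.57, 3.14, 3.14, 3.14, 3.14].

## Interface

Orientations are given as a rotation vector (axis times angle).
In Python, from workcell import robot gives the robot as it stands.
- The arm moves only by the tool arm_command, never from a script. Its argument "series" is a list that holds one entry, the list of rows, each a list of 5 numbers: the shift along the tool's x, y, z in m, then the turn about the tool's y in degrees, then the opening, from -1 (shut) to 1 (fully open). A call has 1 to 5 rows; each row is the pose to reach, as a shift and turn from the pose measured when the call began, along the tool's axes at that moment; what a row does not reach only later rows make up. A row lasts 1/10 s, in which the tool goes at most 50 mm and 8.59 degrees, less where a joint would pass 70% of its speed; a pose out of reach is approached as far as the arm can. A call with a gripper value outside its range is refused whole. The fingers move at their own pace and stop on an object; "grip_force" is the grip in N (left out, the last holds). Time passes only in rows, so rows that repeat a pose let the fingers close. It gives the time, the measured TCP pose, the force and the opening at its end, in the units of the state.
- robot.read_state(): the state, without advancing time (a new reading comes with each control period).
- robot.get_image(name): name is "scene" or "side" or "wrist"; returns a dict with "color" (384x512x3 uint8, red, green, blue), "fx", "fy", "cx", "cy" (pixels), "T" (4x4, takes a point from camera to world coordinates); the wrist camera has in their place "T_tool_cam" (4x4, takes a point from camera to tool coordinates, whose origin is the TCP and whose axes are the tool frame's). Camera axes: x right, y down, z forward; pixel columns grow to the right and rows downward; lengths in mm; the calibration is good to about 2 mm. The wrist camera is an equidistant fisheye: a pixel r from the principal point sees the ray r / f radians off the axis. A picture is of the moment at which its call begins: read the wrist's pose just before it. There is no depth.
- robot.job_done(): hands the job in, once; it reports no verdict.
Trained networks look in the newest picture that a camera, given by its name, has taken for a name from the list of things; names that differ only in an ending like _2 or _b are one class to them, and where a whole thing is asked for, a point or a joint stands for the part that bears it (a point fixed in the world has none). Each returns a list of dicts, best first, with "p" (0 to 1); they miss things now and then, are a little off and sometimes report something else, mostly with a low value. They report only what shows in the picture. A call takes as long as a camera call. They do not tell look-alikes from the thing itself.
- robot.search_frame(camera, target): "position" ([x, y, z] in mm, in world coordinates, good to about 4 mm: the middle of the surface that is visible of it).
- robot.cut_out(camera, target): "mask" (384x512 bool, what is visible of it).
The state is a dict: "t": time; "joints": joint angles; "qd": joint speeds; "joint_efforts": joint torques, N m; "ee_pos": TCP position; "tcp_rot": TCP orientation; "contact_force": force on the tool from outside, world axes, zero at the start; "wrist_torque": the same for the moment, N m; "finger_gap": finger opening in mm.
Only numpy, scipy, OpenCV 4.12 (cv2) and the standard library are available. Lean on these libraries where they do the work, as an engineer would, in place of code of your own. Each camera call takes 0.05 s, during which the arm holds its last target.

## Working session

There is one attempt and no reset: what is moved stays moved. The work goes in short steps, Python scripts to look and compute and a tool call to move; the robot and the scene stay as the last step left them, time stands still between calls to the robot, and variables do not carry over. Pictures are saved under pics/ and viewed, and the job is handed in when it is done.

Besides the shell and the picture viewer there is one more tool, called after ">>>" in YAML: its name, and indented under it one key for each argument. arm_command: Moves the arm, as the interface text tells. Its arguments: {"type":"object","properties":{"series":{"type":"array"},"grip_force":{"type":"number"}},"required":["series"]}

```bash
ls; mkdir -p pics
python3 - <<'E'
from workcell import robot
import cv2,numpy as np
s=robot.read_state();print({k:np.round(v,3).tolist() for k,v in s.items()})
for c in ["scene","side","wrist"]:
    im=robot.get_image(c);cv2.imwrite(f"pics/{c}0.png",im["color"][:,:,::-1]);print(c,im["fx"],im["cx"],im["cy"],np.round(im.get("T",im.get("T_tool_cam")),3).tolist())
for c in ["scene","side"]:
    for n in ["roll","wheel","guide","guide_pointer","gauge_mark","wheel_top","roll_center","flange_face","holder","stapler"]:
        try:print(c,n,[(np.round(d["position"]).tolist(),round(d["p"],2)) for d in robot.search_frame(c,n)[:3]])
        except Exception as e:print(n,e)
E
```

```text
pics
{'t': 0.0, 'joints': [-0.146, 0.343, 1.525, -0.0, 1.275, -0.146], 'qd': [-0.001, -0.0, -0.001, 0.0, 0.0, 0.0], 'joint_efforts': [0.001, -43.125, -24.422, 0.072, 0.056, -0.0], 'ee_pos': [524.63, 0.081, 248.046], 'tcp_rot': [-1.571, 0.001, 0.001], 'contact_force': [0.121, -0.906, -0.264], 'wrist_torque': [0.027, 0.01, 0.034], 'finger_gap': 91.71}
scene 499.4580049689823 254.36260609030901 188.848780591516 [[0.633, -0.476, 0.61, -116.761], [-0.773, -0.367, 0.517, -526.172], [-0.023, -0.799, -0.601, 718.688], [0.0, 0.0, 0.0, 1.0]]
side 393.65795745911066 252.99350570505356 190.7172808689944 [[0.984, -0.114, 0.14, 410.87], [-0.179, -0.533, 0.827, -722.651], [-0.02, -0.838, -0.545, 565.192], [0.0, 0.0, 0.0, 1.0]]
wrist 297.3186396354542 259.32810108071766 196.21040051898942 [[1.0, -0.0, 0.001, 0.614], [-0.001, -0.269, 0.963, -136.472], [-0.0, -0.963, -0.269, 72.055], [0.0, 0.0, 0.0, 1.0]]
scene roll [([552.0, 85.0, 68.0], 0.85), ([427.0, 221.0, 59.0], 0.74)]
scene wheel [([513.0, -12.0, 30.0], 0.81)]
scene guide [([562.0, 54.0, 30.0], 0.51)]
scene guide_pointer [([601.0, -141.0, 27.0]
[... 261 characters left out ...]
.0, 54.0, 25.0], 0.9)]
scene holder [([523.0, 56.0, 25.0], 0.94)]
scene stapler [([669.0, -23.0, 30.0], 0.62)]
side roll [([440.0, 222.0, 49.0], 0.89), ([565.0, 76.0, 72.0], 0.81)]
side wheel [([518.0, -20.0, 33.0], 0.63), ([538.0, 46.0, 26.0], 0.37)]
side guide [([558.0, 55.0, 31.0], 0.72), ([539.0, 49.0, 25.0], 0.61)]
side guide_pointer [([562.0, 57.0, 31.0], 0.58)]
side gauge_mark [([533.0, 50.0, 27.0], 0.68)]
side wheel_top [([539.0, 49.0, 25.0], 0.56)]
side roll_center [([441.0, 225.0, 54.0], 0.89), ([561.0, 73.0, 74.0], 0.78)]
side flange_face [([537.0, 48.0, 24.0], 0.67), ([565.0, 74.0, 71.0], 0.24)]
side holder [([540.0, 48.0, 26.0], 0.61)]
side stapler [([672.0, -42.0, 34.0], 0.87)]
```

View pics/scene0.png

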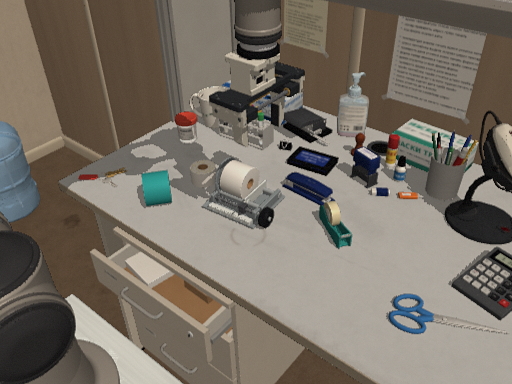

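View pics/side0.png

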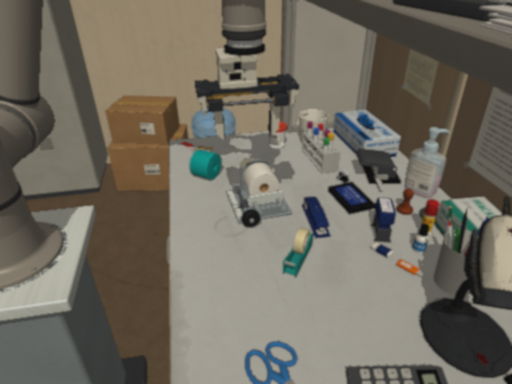

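View pics/wrist0.png

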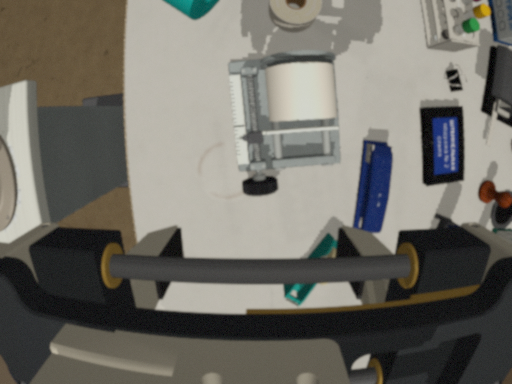

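```bash
cat > h.py <<'E'
from workcell import robot
import cv2,numpy as np
from scipy.spatial.transform import Rotation as R
def grab(c,name=None,crop=None,z=1):
    s=robot.read_state();im=robot.get_image(c)
    if "T" in im:T=np.array(im["T"])
    else:
        W=np.eye(4);W[:3,:3]=R.from_rotvec(s["tcp_rot"]).as_matrix();W[:3,3]=s["ee_pos"];T=W@np.array(im["T_tool_cam"])
    im["Tw"]=T;im["fish"]="T" not in im;im["s"]=s
    if name:save(im,name,crop,z)
    return im
def save(im,name,crop=None,z=1,pts=()):
    a=im["color"][:,:,::-1].copy();x0,y0,x1,y1=crop or (0,0,512,384)
    a=cv2.resize(a[y0:y1,x0:x1],None,fx=z,fy=z,interpolation=cv2.INTER_CUBIC)
    for p in pts:
        cv2.circle(a,(int((p[0]-x0+.5)*z),int((p[1]-y0+.5)*z)),3,(0,0,255),1)
    cv2.imwrite("pics/"+name+".png",a)
def proj(im,P):
    P=np.atleast_2d(P);T=im["Tw"];c=(P-T[:3,3])@T[:3,:3]
    if im["fish"]:
        r=np.hypot(c[:,0],c[:,1]);th=np.arctan2(r,c[:,2]);u=c[:,:2]/r[:,None]*th[:,None]
    else:u=c[:,:2]/c[:,2:]
    return u*[im["fx"],im["fy"]]+[im["cx"],im["cy"]]
def ray(im,p):
    T=im["Tw"];d=(np.array(p,float)-[im["cx"],im["cy"]])/[im["fx"],im["fy"]]
    if im["fish"]:
        th=np.hypot(*d);v=np.r_[d/th*np.sin(th),np.cos(th)]
    else:v=np.r_[d,1]
    return T[:3,3],T[:3,:3]@v
def atz(im,p,z):
    o,v=ray(im,p);return o+v*(z-o[2])/v[2]
def H(pose,p):
    x,y,a=pose;p=np.atleast_2d(p);c,s=np.cos(a),np.sin(a)
    return np.c_[x+c*p[:,0]-s*p[:,1],y+s*p[:,0]+c*p[:,1],p[:,2]]
E
python3 - <<'E'
from h import *
im=grab("wrist","w1",(215,40,355,205),3.6)
im=grab("scene","s1",(195,150,295,235),6)
E
```

```text
(no output)
```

View pics/w1.png

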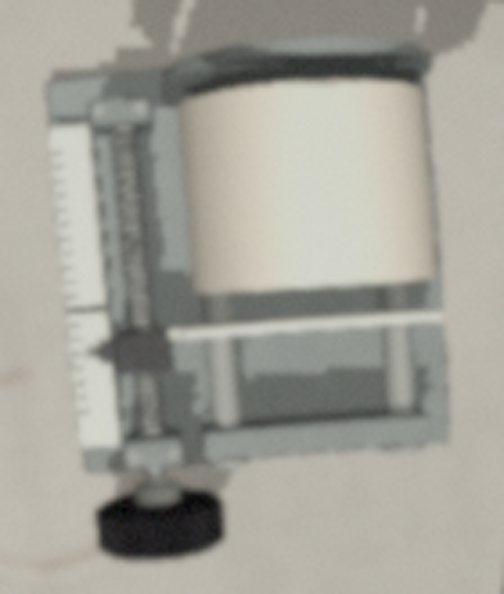

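View pics/s1.png

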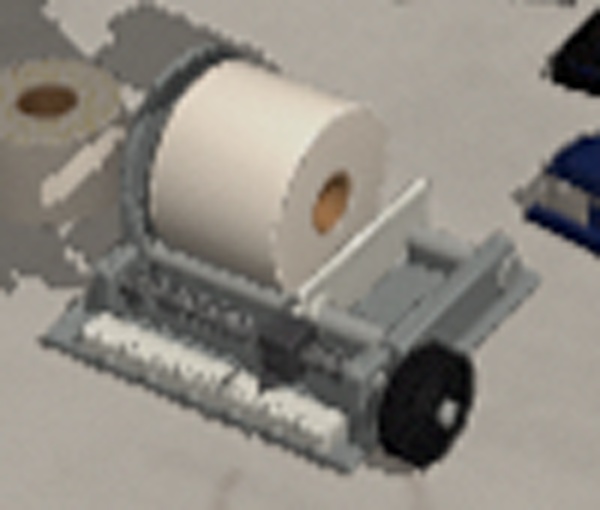

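```bash
cat > fit.py <<'E'
from h import *
from scipy.optimize import least_squares
im=grab("wrist")
px=np.array([[68,310],[103,309],[85,470],[447,440],[49,74]])/3.6+[215,40]
P=np.array([[-81,7,17],[-68,7,17],[-82,-52,5],[52,-52,5],[-82,90,5]],float)
f=lambda q:(proj(im,H(q,P))-px).ravel()
r=least_squares(f,[560,50,0.05]);print(r.x,np.round(r.fun,1))
sc=np.array([[335,208]])
pose=r.x
chk=np.array([[-56,-68,48],[0,75,98],[-74.5,7,17],[-82,-52,0],[52,-52,0],[-82,90,0],[52,90,0],[-75.5,-9,20],[-56,-76,26]],float)
for c in["wrist","scene","side"]:
    i=grab(c);p=proj(i,H(pose,chk))
    save(i,"chk_"+c,{"wrist":(215,40,355,205),"scene":(195,150,295,235),"side":(220,150,300,230)}[c],{"wrist":3.6,"scene":6,"side":7}[c],p)
E
python3 fit.py; python3 -c "
import cv2,numpy as np
a=cv2.imread('pics/chk_scene.png');b=cv2.imread('pics/chk_side.png')
a=cv2.resize(a,(450,383));b=cv2.resize(b,(350,350));c=np.zeros((383,800,3),np.uint8);c[:,:450]=a;c[:350,450:]=b;cv2.imwrite('pics/cc.png',c)"
```

```text
[5.75867527e+02 5.91724232e+01 8.49268233e-02] [-0.1 -0.4  0.7 -1.2 -0.3  0.1  0.3  0.5 -0.6  1.1]
```

View pics/chk_wrist.png

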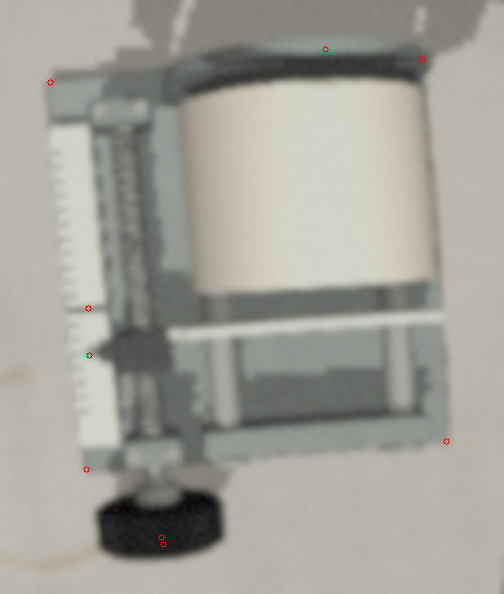

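View pics/cc.png

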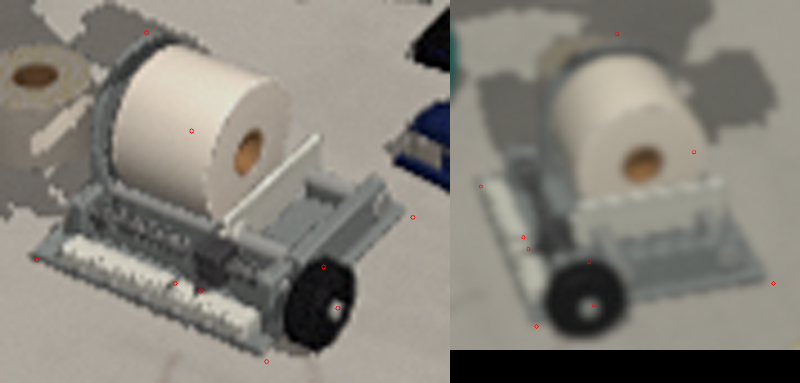

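Run:
```python
from h import *
im=grab("wrist");pose=np.array([575.87,59.17,0.0849])
def inv(w):
    d=w[:2]-pose[:2];c,s=np.cos(pose[2]),np.sin(pose[2]);return [c*d[0]+s*d[1],-s*d[0]+c*d[1],w[2]]
for n,p,z in [("rollface top",(315,290),87),("roll far",(305,82),87),("pointer",(93,352),20),("pointer18",(93,352),18),("line",(86,310),17),("cheek",(300,328),41),("wheel near edge",(165,556),44),("wheel far",(165,490),44)]:
    print(n,np.round(inv(atz(im,np.array(p)/3.6+[215,40],z)),1))
print("pre",H(pose,[[0,-9,0]]),"wheel",H(pose,[[-56,-68,48]]))
print(robot.read_state()["ee_pos"],robot.read_state()["t"])
```

```text
rollface top [-6.2  8.6 87. ]
roll far [-4.3 67.4 87. ]
pointer [-73.6  -8.6  20. ]
pointer18 [-73.8  -8.8  18. ]
line [-74.9   5.8  17. ]
cheek [-5.3 -4.7 41. ]
wheel near edge [-54.8 -75.9  44. ]
wheel far [-53.  -53.7  44. ]
pre [[576.63318239  50.20241657   0.        ]] wheel [[525.83797003 -13.33376526  48.        ]]
[5.25021957e+02 1.48722898e-02 2.48723293e+02] 1.5
```

>>> arm_command:
  series:
    - [[0.02,0.02,0.018,-2.5,-1],[0.04,0.04,0.036,-4.9,-1],[0.0516,0.07,0.048,-4.9,-1],[0.0516,0.107,0.048,-4.9,-1],[0.0516,0.107,0.048,-4.9,-1]]

```text
t: 2.0
ee_pos: [573.7, 48.5, 136.9]
tcp_rot: [-1.569, -0.06, 0.076]
contact_force: [-0.5, -0.1, -0.2]
finger_gap: 56.4
```

>>> arm_command:
  series:
    - [[0,0,0,0,-1],[0,0,0,0,-1],[0,0,0,0,-1],[0,0,0,0,-1],[0,0,0,0,-1]]

```text
t: 2.5
ee_pos: [574.1, 48.3, 138.0]
tcp_rot: [-1.569, -0.061, 0.074]
contact_force: [0.2, 0.5, -0.2]
finger_gap: 16.4
```

Run:
```python
from h import *
s=robot.read_state();print({k:np.round(v,3).tolist() for k,v in s.items()})
im=grab("wrist","w2")
im=grab("side","d2",(200,80,320,240),3.7)
```

```text
{'t': 2.5, 'joints': [-0.049, 0.544, 1.524, -0.0, 1.082, -0.135], 'qd': [-0.0, 0.007, 0.004, 0.001, -0.002, 0.001], 'joint_efforts': [-0.015, -50.608, -21.791, 0.066, 0.089, -0.001], 'ee_pos': [574.097, 48.35, 137.988], 'tcp_rot': [-1.569, -0.061, 0.074], 'contact_force': [0.16, 0.473, -0.186], 'wrist_torque': [0.014, -0.0, 0.003], 'finger_gap': 16.362}
```

View pics/w2.png

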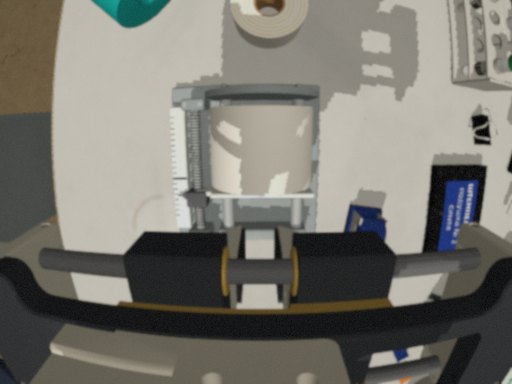

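View pics/d2.png

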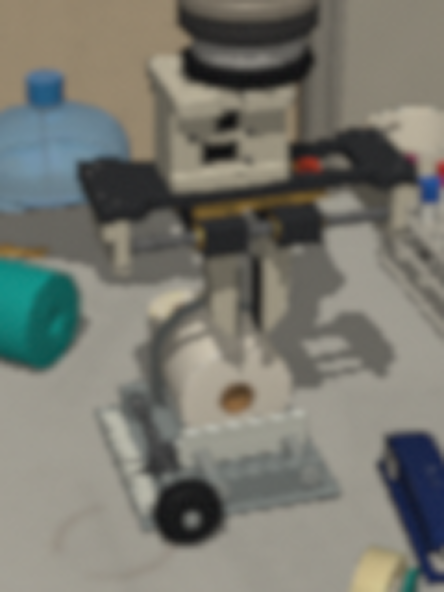

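>>> arm_command:
  series:
    - [[0.0027,0.02,0,0,-1],[0.0027,0.04,0,0,-1],[0.0027,0.06,0,0,-1],[0.0027,0.06,0,0,-1],[0.0027,0.06,0,0,-1]]

```text
t: 3.1
ee_pos: [576.1, 48.7, 77.7]
tcp_rot: [-1.569, -0.06, 0.075]
contact_force: [-0.6, 1.2, 0.0]
finger_gap: 0.7
```

Run:
```python
from h import *
s=robot.read_state();print({k:np.round(v,3).tolist() for k,v in s.items()})
im=grab("scene","s3",(180,90,320,235),4)
im=grab("side","d3",(210,130,310,240),5)
```

```text
{'t': 3.1, 'joints': [-0.048, 0.623, 1.573, -0.0, 0.954, -0.134], 'qd': [-0.0, -0.022, -0.019, -0.0, -0.0, 0.002], 'joint_efforts': [-0.001, -50.656, -18.72, 0.057, 0.101, -0.002], 'ee_pos': [576.135, 48.675, 77.744], 'tcp_rot': [-1.569, -0.06, 0.075], 'contact_force': [-0.647, 1.156, 0.011], 'wrist_torque': [0.007, -0.056, 0.012], 'finger_gap': 0.747}
```

View pics/s3.png

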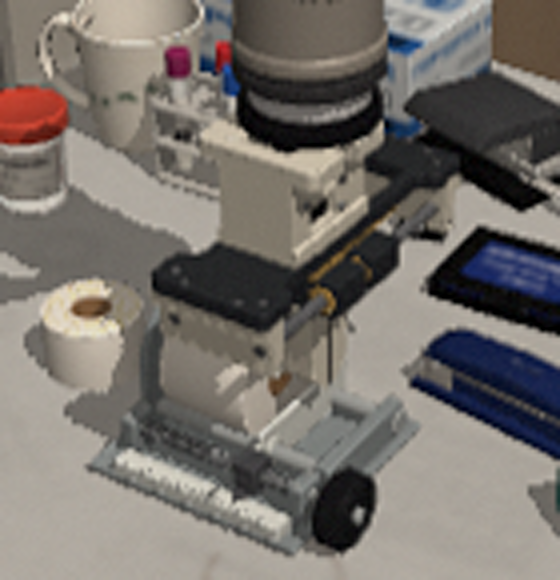

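View pics/d3.png

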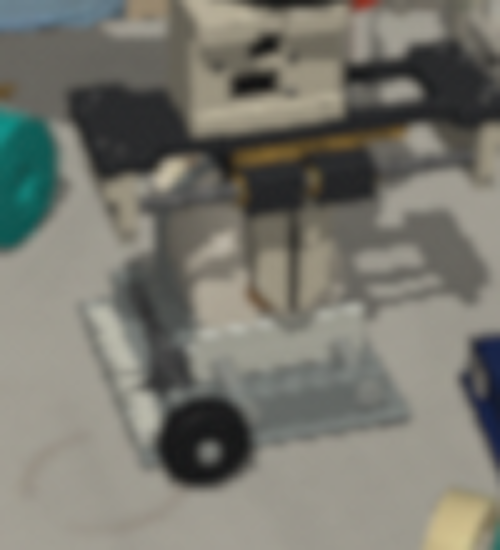

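Run:
```python
from h import *
pose=np.array([575.87,59.17,0.0849])
for c,k,o in [("side",5,(210,130)),("scene",4,(180,90))]:
    im=grab(c);P=np.vstack([H(pose,[[0,8.6,51],[0,8.6,39],[0,8.6,63],[-12,8.6,51]]),[[576.1,48.7,55.7]]])
    print(c,np.round((proj(im,P)-o)*k))
```

```text
side [[277. 284.]
 [277. 305.]
 [277. 263.]
 [253. 288.]
 [287. 297.]]
scene [[287. 372.]
 [287. 389.]
 [286. 354.]
 [275. 382.]
 [314. 376.]]
```

Run:
```python
from h import *
im=grab("side");P=np.array([[576.1,48.7,55.7],[576.1,48.7,77.7]])
save(im,"d4",(235,150,295,205),10,proj(im,P))
im=grab("scene")
save(im,"s4",(220,150,290,205),10,proj(im,P))
```

```text
(no output)
```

View pics/d4.png

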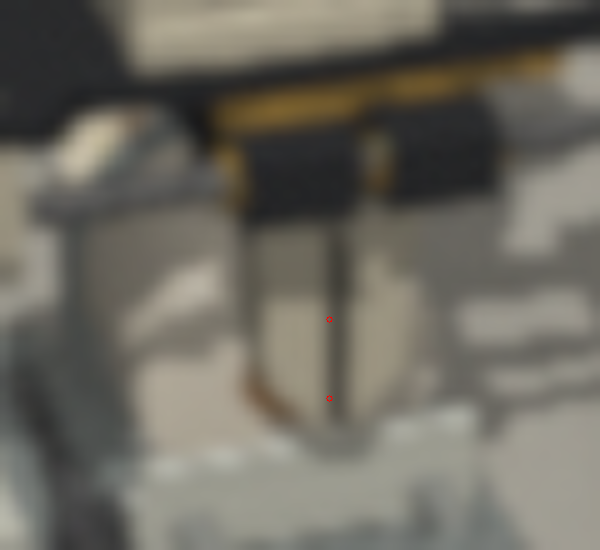

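View pics/s4.png

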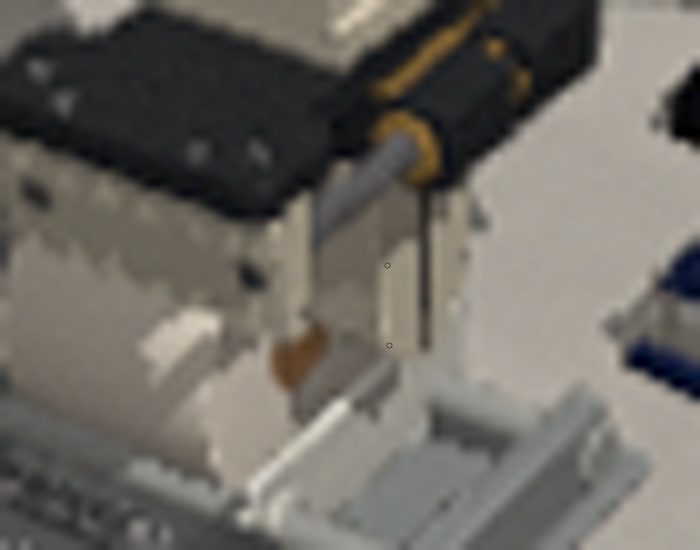

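>>> arm_command:
  series:
    - [[0,0.0105,0,0,-1],[0,0.0105,0,0,-1],[0,0.0105,0.004,0,-1],[0,0.0105,0.007,0,-1],[0,0.0105,0.007,0,-1]]

```text
t: 3.9
ee_pos: [575.8, 56.2, 67.9]
tcp_rot: [-1.569, -0.062, 0.074]
contact_force: [-0.6, -0.7, -0.4]
finger_gap: 0.5
```

>>> arm_command:
  series:
    - [[0,0.001,0.002,0,-1],[0,0.001,0.004,0,-1],[0,0.001,0.006,0,-1],[0,0.001,0.007,0,-1],[0,0.001,0.007,0,-1]]

```text
t: 4.4
ee_pos: [575.3, 63.2, 67.1]
tcp_rot: [-1.569, -0.063, 0.074]
contact_force: [0.4, -1.4, 0.0]
finger_gap: 0.7
```

>>> arm_command:
  series:
    - [[0,0,0.001,0,-1],[0,0,0.002,0,-1],[0,0,0.003,0,-1],[0,0,0.003,0,-1]]

```text
t: 4.8
ee_pos: [575.2, 65.8, 67.0]
tcp_rot: [-1.57, -0.063, 0.074]
contact_force: [1.3, -4.9, 0.6]
finger_gap: 0.1
```

>>> arm_command:
  series:
    - [[0,0,0.001,0,-1],[0,0,0.002,0,-1],[0,0,0.002,0,-1]]

```text
t: 5.1
ee_pos: [575.3, 65.9, 67.0]
tcp_rot: [-1.573, -0.063, 0.074]
contact_force: [0.8, -11.8, 0.5]
finger_gap: 0.6
```

Run:
```python
from h import *
s=robot.read_state();print(np.round(s["contact_force"],1),s["ee_pos"])
im=grab("wrist","w5",(150,60,350,230),4)
```

```text
[  0.8 -11.8   0.5] [575.29784769  65.91604754  67.00760797]
```

View pics/w5.png

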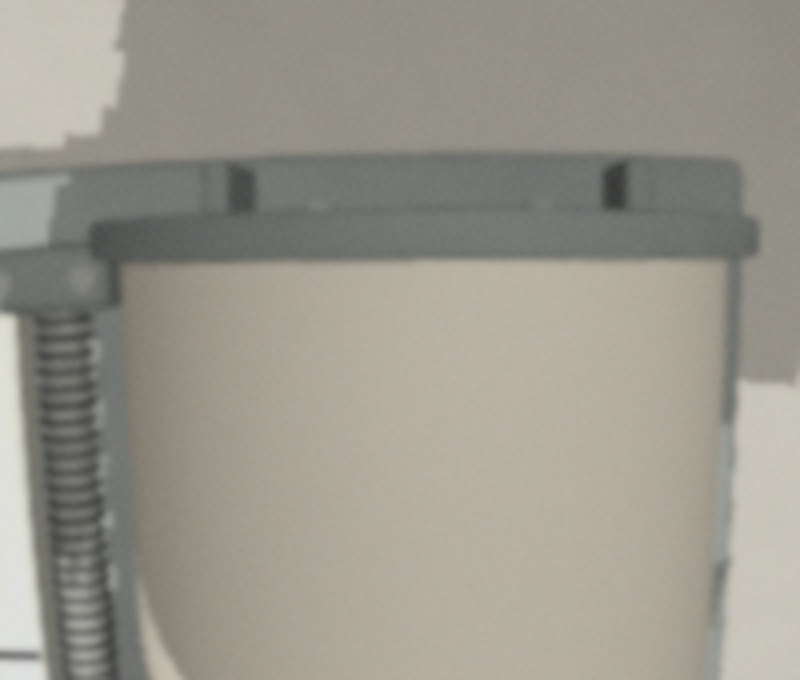

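>>> arm_command:
  series:
    - [[0,0,-0.006,0,-1],[0,0,-0.018,0,-1],[0,-0.02,-0.025,0,-1],[-0.02,-0.03,-0.045,0,-1],[-0.05,-0.03,-0.065,0,-1]]

```text
t: 5.65
ee_pos: [532.7, -3.8, 98.8]
tcp_rot: [-1.573, -0.067, 0.071]
contact_force: [0.9, -1.7, -0.4]
finger_gap: 0.3
```

Run:
```python
from h import *
s=robot.read_state();print(np.round(s["contact_force"],1),s["ee_pos"])
im=grab("wrist","w6",(120,10,420,235),2.6)
```

```text
[ 0.9 -1.7 -0.4] [532.70744794  -3.84556147  98.81232706]
```

View pics/w6.png

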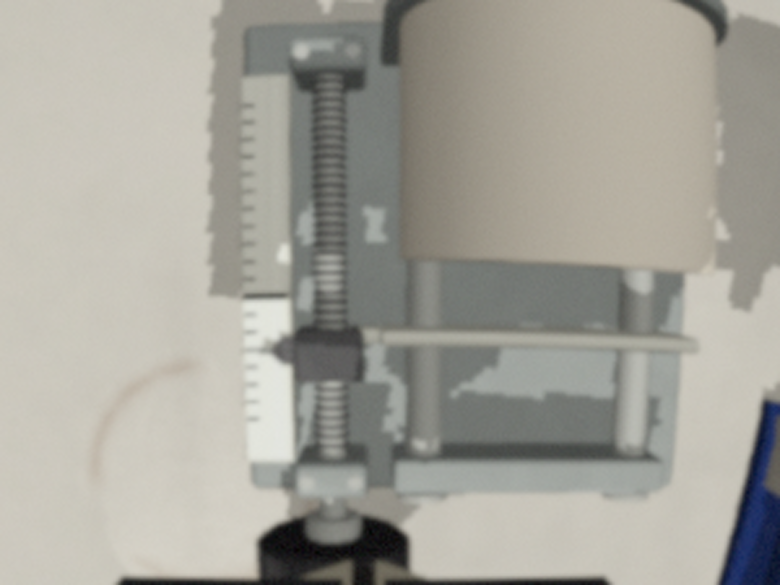

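```bash
cat > fit2.py <<'E'
from h import *
from scipy.optimize import least_squares
im=grab("wrist")
px=np.array([[244,296],[289,296],[252,487],[668,492],[245,28],[262,350]])/2.6+[120,10]
P=np.array([[-81,7,17],[-68,7,17],[-82,-52,5],[52,-52,5],[-82,90,5]],float)
f=lambda q:(proj(im,H(q,P))-px[:5]).ravel()
r=least_squares(f,[560,50,0.05]);print(r.x,np.round(r.fun,1))
pose=r.x;s=im["s"]
def inv(w):
    d=w[:2]-pose[:2];c,s=np.cos(pose[2]),np.sin(pose[2]);return np.round([c*d[0]+s*d[1],-s*d[0]+c*d[1],w[2]],1)
print("tcp in holder",inv(np.array(s["ee_pos"])),"ptr",inv(atz(im,px[5],19)), "whl",inv(atz(im,np.array([260,545])/2.6+[120,10],26)),inv(atz(im,np.array([408,545])/2.6+[120,10],26)))
print("tip",H(pose,[[-56,-68,48]]))
E
python3 fit2.py
```

```text
[5.68675453e+02 5.59460104e+01 8.30987664e-02] [-0.5  0.5 -0.1  0.3 -0.5  0.3  0.4 -0.6  0.8 -0.5]
tcp in holder [-47.1 -58.3  97.4] ptr [-75.4  -7.8  19. ] whl [-76.6 -63.1  26. ] [-34.  -62.7  26. ]
tip [[518.51290766 -16.46751793  48.        ]]
```

Run:
```python
from h import *
s=robot.read_state();print(np.round(s["qd"],3),s["ee_pos"],s["t"])
im=grab("wrist","w7",(120,10,420,235),2.6)
s=robot.read_state();print(np.round(s["qd"],3),s["ee_pos"],s["t"])
```

```text
[ 0.039  0.035 -0.08   0.022  0.003  0.042] [528.20865085  -4.90357542  97.39179247] 5.75
[ 0.032  0.025 -0.057  0.006 -0.007  0.016] [530.13383408  -4.11763423  97.64140973] 5.8
```

View pics/w7.png

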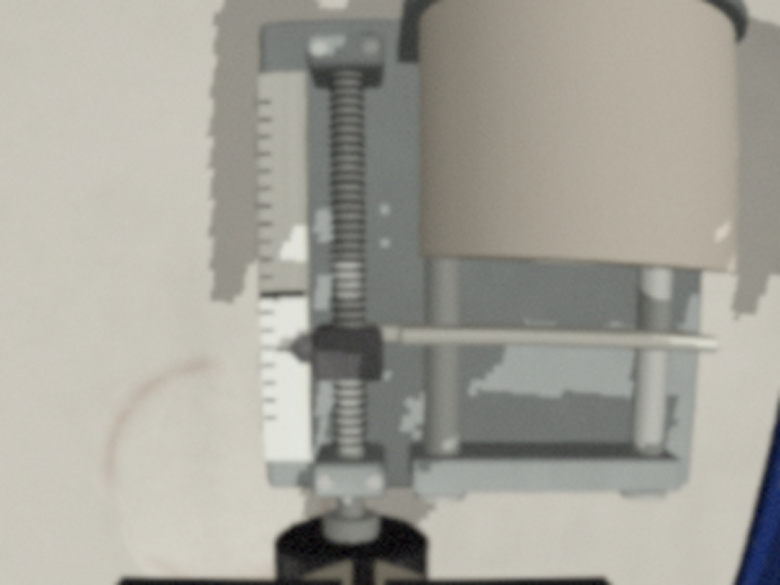

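>>> arm_command:
  series:
    - [[0,0,0,0,-1],[0,0,0,0,-1],[0,0,0,0,-1],[0,0,0,0,-1]]

```text
t: 6.2
ee_pos: [530.4, -3.7, 97.5]
tcp_rot: [-1.572, -0.061, 0.073]
contact_force: [0.7, -1.0, 0.7]
finger_gap: 0.3
```

Run:
```python
from h import *
import pickle
im=grab("wrist","w8",(120,10,420,235),2.6);pickle.dump(im,open("w8.pkl","wb"))
print(im["s"]["ee_pos"],im["s"]["tcp_rot"],np.round(im["s"]["qd"],3))
```

```text
[530.44421649  -3.69268511  97.45971401] [-1.57185694 -0.06111219  0.07329254] [-0.001 -0.003  0.002  0.001 -0.001  0.   ]
```

View pics/w8.png

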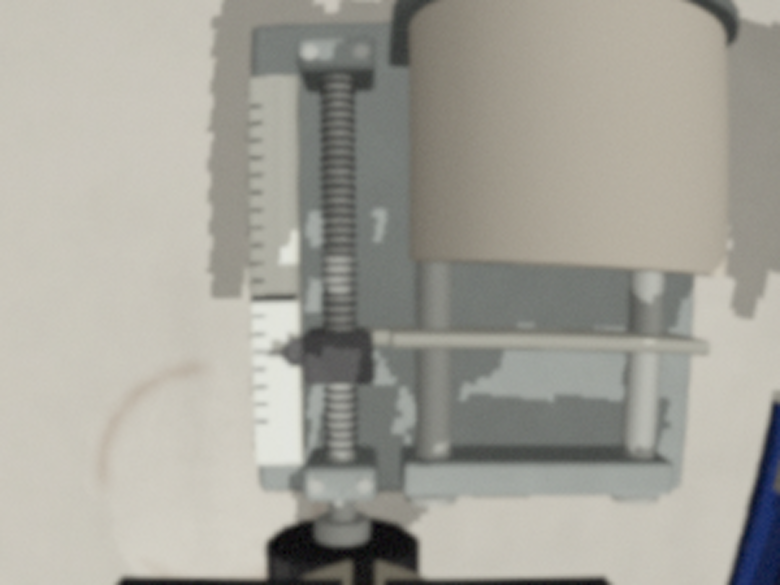

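```bash
cat > fit3.py <<'E'
from h import *
import pickle
from scipy.optimize import least_squares
im=pickle.load(open("w8.pkl","rb"))
px=np.array([[251,298],[296,298],[260,489],[678,494],[252,29],[270,352]])/2.6+[120,10]
P=np.array([[-81,7,17],[-68,7,17],[-82,-52,5],[52,-52,5],[-82,90,5]],float)
f=lambda q:(proj(im,H(q,P))-px[:5]).ravel()
r=least_squares(f,[560,50,0.05]);print(r.x,np.round(r.fun,1))
pose=r.x;s=im["s"]
def inv(w):
    d=w[:2]-pose[:2];c,s=np.cos(pose[2]),np.sin(pose[2]);return np.round([c*d[0]+s*d[1],-s*d[0]+c*d[1],w[2]],1)
print("tcp in holder",inv(np.array(s["ee_pos"])),"ptr",inv(atz(im,px[5],19)), "whl",inv(atz(im,np.array([269,545])/2.6+[120,10],26)),inv(atz(im,np.array([416,545])/2.6+[120,10],26)))
print("tip",H(pose,[[-56,-68,48]]))
E
python3 fit3.py
```

```text
[5.75276140e+02 5.81917325e+01 8.51609474e-02] [ 0.   0.6  0.4  0.3 -0.4  0.4 -1.  -1.3  0.7 -0.3]
tcp in holder [-49.9 -57.8  97.5] ptr [-75.6  -7.8  19. ] whl [-76.6 -62.4  26. ] [-34.4 -62.2  26. ]
tip [[525.26303156 -14.32508599  48.        ]]
```

>>> arm_command:
  series:
    - [[-0.007,0.008,-0.005,0,-1],[-0.0141,0.018,-0.0102,0,-1],[-0.0141,0.0265,-0.0102,0,-1],[-0.0141,0.0265,-0.0102,0,-1],[-0.0141,0.0265,-0.0102,0,-1]]

```text
t: 6.75
ee_pos: [517.1, -15.1, 70.9]
tcp_rot: [-1.572, -0.061, 0.073]
contact_force: [0.5, 0.1, 0.1]
finger_gap: 0.4
```

>>> arm_command:
  series:
    - [[0,0,0,0,-1],[0,0,0,0,-1]]

```text
t: 6.95
ee_pos: [517.5, -15.0, 71.1]
tcp_rot: [-1.572, -0.062, 0.073]
contact_force: [-0.1, -0.4, -0.5]
finger_gap: 0.3
```

```bash
cat > st.py <<'E'
from h import *
pose=[575.3,58.2,.0851]
def st():
    s=robot.read_state();d=np.array(s["ee_pos"])[:2]-pose[:2];c,q=np.cos(pose[2]),np.sin(pose[2])
    print("hx %.1f hy %.1f tip %.1f"%(c*d[0]+q*d[1],-q*d[0]+c*d[1],s["ee_pos"][2]-22),"F",np.round(s["contact_force"],1),"t",round(s["t"],2),np.round(R.from_rotvec(s["tcp_rot"]).as_matrix()[:,1],3))
E
python3 - <<'E'
from st import *
st()
im=grab("side","d8",(230,150,290,215),9)
im=grab("scene","s8",(220,150,300,230),7)
E
```

```text
hx -63.8 hy -68.0 tip 49.1 F [-0.1 -0.4 -0.5] t 6.95 [-0.007 -0.002 -1.   ]
```

View pics/d8.png

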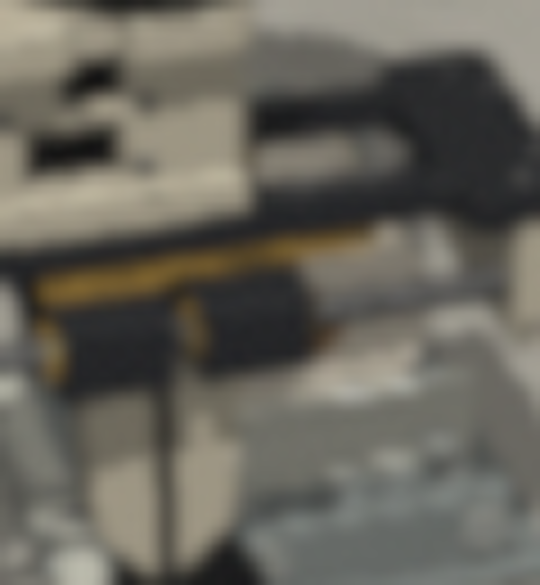

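View pics/s8.png

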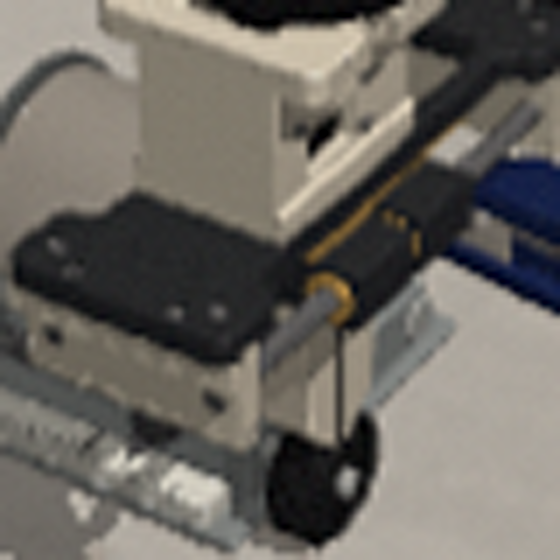

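>>> arm_command:
  series:
    - [[0,0.003,0,0,-1],[0.005,0.0032,0,0,-1],[0.01,0.0032,0,0,-1],[0.015,0.0032,0,0,-1],[0.016,0.0032,0,0,-1]]

```text
t: 7.55
ee_pos: [534.7, -13.6, 68.9]
tcp_rot: [-1.572, -0.064, 0.071]
contact_force: [-0.6, 0.3, 6.0]
finger_gap: 0.4
```

```bash
python3 -c "
from st import *
st();grab('wrist','w9',(120,10,420,235),2.6)"
```

```text
hx -46.6 hy -68.0 tip 46.9 F [-0.6  0.3  6. ] t 7.55 [-0.004 -0.003 -1.   ]
```

View pics/w9.png

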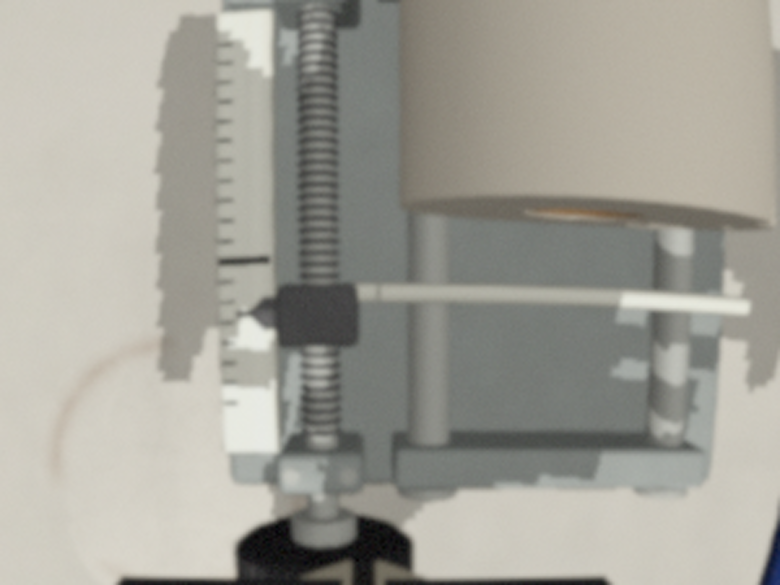

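>>> arm_command:
  series:
    - [[0,-0.007,0,0,-1],[-0.006,-0.007,0,0,-1],[-0.02,-0.007,0,0,-1],[-0.02,-0.003,0,0,-1],[-0.02,-0.003,0,0,-1]]

```text
t: 8.1
ee_pos: [514.4, -15.3, 71.5]
tcp_rot: [-1.572, -0.063, 0.071]
contact_force: [0.7, -0.3, -0.3]
finger_gap: 0.5
```

```bash
python3 -c "
from st import *
st()"
```

```text
hx -66.9 hy -68.0 tip 49.5 F [ 0.7 -0.3 -0.3] t 8.1 [-0.005 -0.002 -1.   ]
```

>>> arm_command:
  series:
    - [[0,0.0035,0,0,-1],[0.006,0.0036,0,0,-1],[0.012,0.0036,0,0,-1],[0.018,0.0036,0,0,-1],[0.0205,0.0038,0,0,-1]]

```text
t: 8.6
ee_pos: [536.4, -13.5, 68.3]
tcp_rot: [-1.572, -0.065, 0.069]
contact_force: [-0.0, 0.7, 5.0]
finger_gap: 0.7
```

```bash
python3 -c "
from st import *
st();grab('wrist','w10',(120,10,420,235),2.6)"
```

```text
hx -44.8 hy -68.2 tip 46.3 F [-0.   0.7  5. ] t 8.6 [-0.002 -0.003 -1.   ]
```

>>> arm_command:
  series:
    - [[0,-0.007,0,0,-1],[-0.006,-0.007,0,0,-1],[-0.022,-0.007,0,0,-1],[-0.022,-0.003,0,0,-1],[-0.022,-0.003,0,0,-1]]

```text
t: 9.15
ee_pos: [514.3, -15.4, 70.7]
tcp_rot: [-1.572, -0.065, 0.069]
contact_force: [0.2, -0.1, -0.2]
finger_gap: 0.6
```

View pics/w10.png

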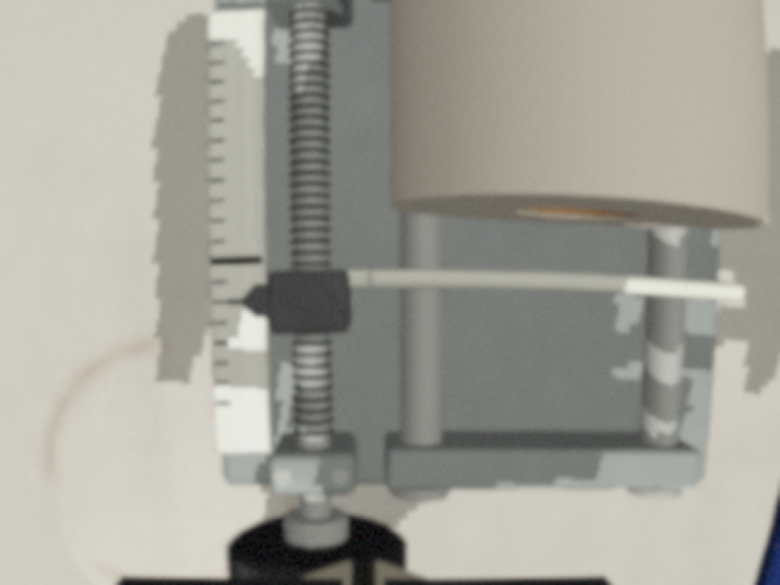

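>>> arm_command:
  series:
    - [[0,0.0027,0,0,-1],[0.006,0.0028,0,0,-1],[0.012,0.0028,0,0,-1],[0.018,0.0028,0,0,-1],[0.0205,0.003,0,0,-1]]

```text
t: 9.65
ee_pos: [536.3, -13.6, 68.3]
tcp_rot: [-1.572, -0.067, 0.067]
contact_force: [0.4, 0.5, 5.8]
finger_gap: 0.5
```

```bash
python3 -c "
from st import *
st();grab('wrist','w11',(120,10,420,235),2.6)"
```

```text
hx -45.0 hy -68.3 tip 46.3 F [0.4 0.5 5.8] t 9.65 [-0.    -0.003 -1.   ]
```

>>> arm_command:
  series:
    - [[0,-0.007,0,0,-1],[-0.006,-0.007,0,0,-1],[-0.022,-0.007,0,0,-1],[-0.022,-0.003,0,0,-1],[-0.022,-0.003,0,0,-1]]

```text
t: 10.2
ee_pos: [514.2, -15.5, 70.6]
tcp_rot: [-1.572, -0.066, 0.067]
contact_force: [0.0, -0.0, 0.4]
finger_gap: 0.7
```

View pics/w11.png

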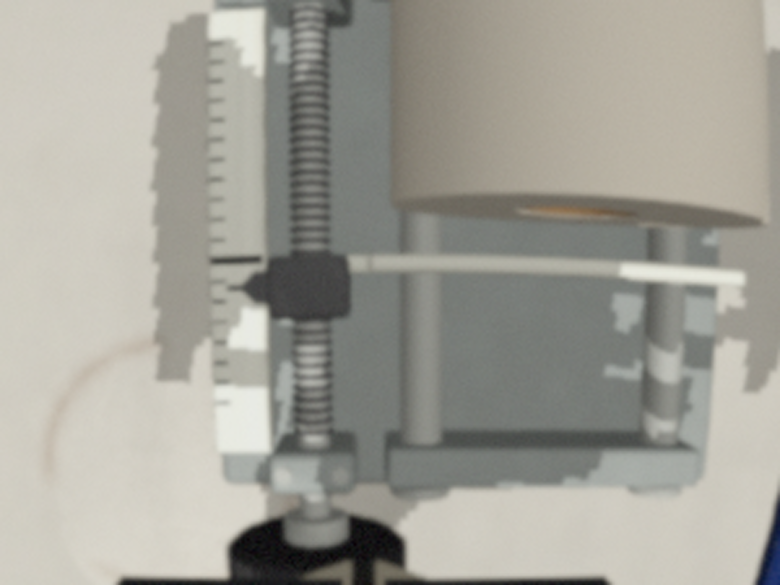

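>>> arm_command:
  series:
    - [[0,0.0027,0,0,-1],[0.006,0.0028,0,0,-1],[0.012,0.0028,0,0,-1],[0.018,0.0028,0,0,-1],[0.0205,0.003,0,0,-1]]

```text
t: 10.7
ee_pos: [536.2, -13.8, 68.3]
tcp_rot: [-1.573, -0.068, 0.065]
contact_force: [-0.2, 1.2, 5.4]
finger_gap: 0.7
```

```bash
python3 -c "
from st import *
st();grab('wrist','w12',(180,60,320,165),5)"
```

```text
hx -45.1 hy -68.4 tip 46.3 F [-0.2  1.2  5.4] t 10.7 [ 0.002 -0.003 -1.   ]
```

>>> arm_command:
  series:
    - [[0,-0.007,0,0,-1],[-0.006,-0.007,0,0,-1],[-0.02,-0.007,0,0,-1],[-0.02,-0.003,0,0,-1],[-0.02,-0.003,0,0,-1]]

```text
t: 11.25
ee_pos: [516.0, -15.5, 70.6]
tcp_rot: [-1.572, -0.067, 0.066]
contact_force: [-0.5, -0.3, -0.6]
finger_gap: 0.6
```

View pics/w12.png

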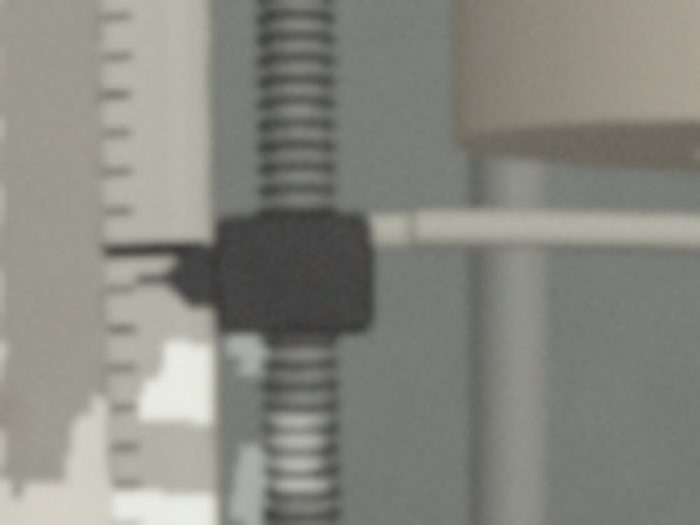

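>>> arm_command:
  series:
    - [[0,0.0027,0,0,-1],[0.006,0.0028,0,0,-1],[0.011,0.0028,0,0,-1],[0.0155,0.0028,0,0,-1],[0.0165,0.003,0,0,-1]]

```text
t: 11.75
ee_pos: [534.6, -14.1, 68.8]
tcp_rot: [-1.573, -0.071, 0.062]
contact_force: [1.4, 1.4, 8.7]
finger_gap: 0.6
```

>>> arm_command:
  series:
    - [[0,-0.004,0,0,-1],[0,-0.007,0,0,-1],[0,-0.007,0,0,-1],[0,-0.007,0,0,-1]]

```text
t: 12.15
ee_pos: [534.4, -14.1, 75.6]
tcp_rot: [-1.573, -0.07, 0.063]
contact_force: [-0.3, 0.3, -0.7]
finger_gap: 0.7
```

```bash
python3 -c "
from st import *
st();grab('wrist','w13',(180,60,320,165),5);st()"
```

```text
hx -46.9 hy -68.5 tip 53.6 F [-0.3  0.3 -0.7] t 12.15 [ 0.005 -0.003 -1.   ]
hx -46.9 hy -68.5 tip 53.6 F [-0.  -0.4  0.1] t 12.2 [ 0.005 -0.003 -1.   ]
```

View pics/w13.png

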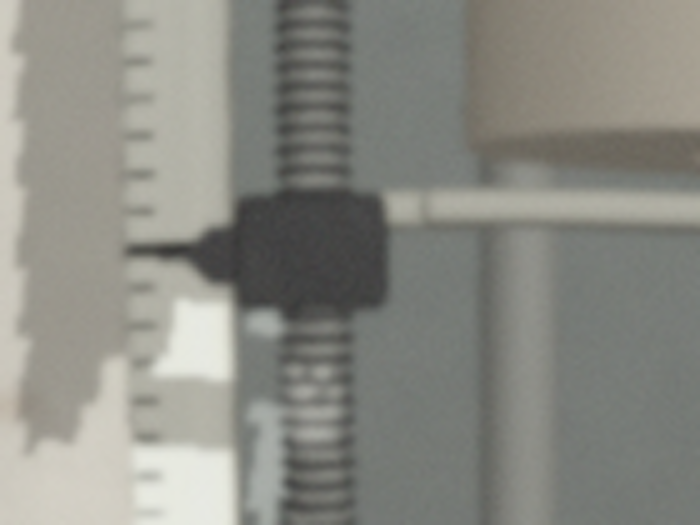

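```bash
python3 -c "
from st import *
im=grab('wrist');print(im['s']['t'])
save(im,'w14',(195,90,245,130),16)
im2=[grab('wrist')['color'].astype(float) for _ in range(4)]
a=np.mean(im2,0).mean(2)
np.set_printoptions(linewidth=200)
print(a[104:118,203:226].astype(int))"
```

```text
12.2
[[148 151 160 168 171 172 172 173 174 174 174 174 173 174 175 175 174 170 162 154 149 144 128]
 [149 150 159 168 172 174 175 174 174 174 173 174 174 173 174 174 169 157 138 122 115 110  97]
 [148 149 158 167 172 173 173 174 172 172 173 171 172 172 172 168 157 135 106  88  81  78  74]
 [147 146 153 159 163 163 163 163 161 161 160 159 157 157 155 150 133 105  81  72  69  67  67]
 [146 139 135 135 134 133 133 130 129 126 123 120 117 114 113 109  95  80  71  69  66  67  68]
 [145 132 112  97  91  90  86  85  82  79  74  70  70  65  69  72  71  70  68  68  68  68  67]
 [145 132 108  88  82  80  80  80  74  67  63  63  63  65  65  66  68  69  69  67  67  68  67]
 [146 139 128 125 125 127 127 123 114 101  94  95  96  93  86  74  68  67  68  68  67  66  66]
 [149 146 150 155 159 161 161 158 149 139 135 135 135 132 117  96  77  70  68  66  69  69  66]
 [150 151 158 166 171 172 172 171 168 164 162 163 162 159 146 125  98  78  69  67  67  67  66]
 [150 153 158 167 172 174 173 172 172 172 172 172 171 170 164 151 128  99  79  68  67  66  67]
 [150 152 156 163 166 168 168 169 172 172 173 173 173 173 171 167 154 130 101  80  74  73  72]
 [148 149 150 151 151 151 152 156 165 171 173 173 173 172 174 173 169 155 134 114 104 102  95]
 [149 147 142 138 136 135 137 146 160 170 173 173 174 173 174 174 175 170 160 148 142 139 128]]
```

View pics/w14.png

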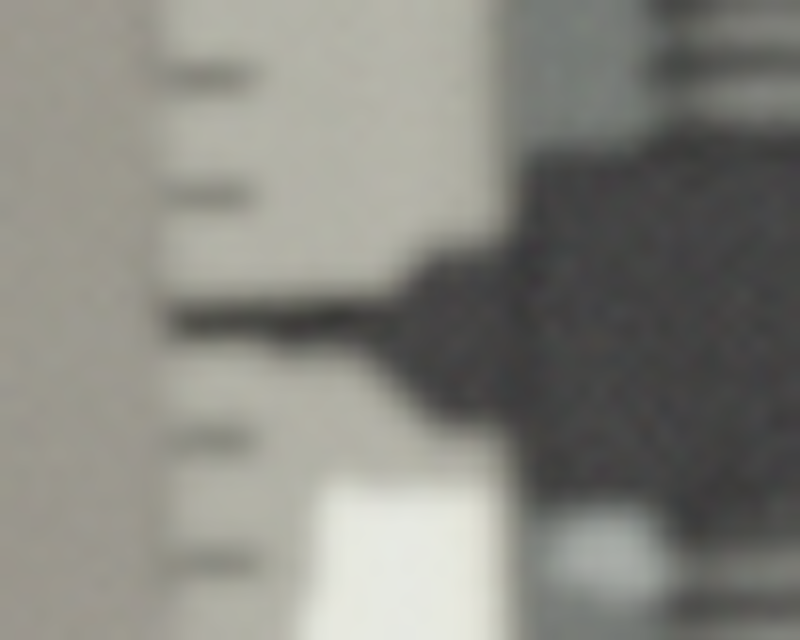

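>>> arm_command:
  series:
    - [[-0.006,0,0,0,-1],[-0.0125,0,0.0005,0,-1],[-0.0125,0.004,0.0005,0,-1],[-0.0125,0.0042,0.0005,0,-1]]

```text
t: 12.85
ee_pos: [521.5, -14.6, 71.0]
tcp_rot: [-1.573, -0.07, 0.063]
contact_force: [0.3, 0.1, -0.5]
finger_gap: 0.5
```

>>> arm_command:
  series:
    - [[0,0.0033,0,0,-1],[0,0.0035,0,0,-1],[0.003,0.0035,0,0,-1],[0.0055,0.0035,0,0,-1],[0.0055,0.0035,0,0,-1]]

```text
t: 13.35
ee_pos: [529.5, -14.0, 69.7]
tcp_rot: [-1.573, -0.074, 0.058]
contact_force: [-0.1, 2.4, 15.1]
finger_gap: 0.5
```

>>> arm_command:
  series:
    - [[0,-0.004,0,0,-1],[0,-0.007,0,0,-1],[0,-0.007,0,0,-1],[0,-0.007,0,0,-1]]

```text
t: 13.75
ee_pos: [529.1, -14.0, 76.4]
tcp_rot: [-1.573, -0.074, 0.059]
contact_force: [-0.3, 0.1, -0.1]
finger_gap: 0.5
```

```bash
cat > look.py <<'E'
from st import *
import sys
st();im=grab('wrist');save(im,sys.argv[1],(195,90,245,130),16)
a=np.mean([grab('wrist')['color'].astype(float) for _ in range(3)],0).mean(2)
np.set_printoptions(linewidth=200)
print(a[104:118,203:226].astype(int))
E
python3 look.py w15
```

```text
hx -52.2 hy -68.0 tip 54.4 F [-0.3  0.1 -0.1] t 13.75 [ 0.01  -0.003 -1.   ]
[[147 148 148 148 147 148 147 147 146 147 154 160 162 164 165 169 170 173 173 172 171 173 172]
 [148 148 147 148 148 148 148 148 146 149 162 167 170 172 171 172 173 173 172 173 172 172 172]
 [147 148 148 148 148 147 148 147 146 150 160 170 172 173 173 172 173 172 172 171 170 169 167]
 [147 148 147 148 148 148 149 148 146 148 157 166 170 170 171 171 169 168 166 164 162 159 151]
 [147 148 148 148 148 149 149 146 143 140 146 152 154 156 155 155 154 149 144 139 136 132 117]
 [148 148 147 148 148 148 148 146 138 127 116 112 110 109 110 111 111 108 104  99  99  94  84]
 [147 148 148 149 148 148 148 146 138 120  95  77  74  73  75  78  83  86  87  87  88  86  82]
 [148 148 149 148 149 150 149 148 141 128 114 105 106 108 109 112 115 118 118 119 120 119 110]
 [148 149 148 149 149 149 149 148 146 143 141 142 147 147 148 149 150 151 151 152 152 151 143]
 [148 148 148 148 149 148 149 149 149 151 156 162 166 167 168 167 167 167 167 168 167 166 162]
 [148 147 148 148 148 149 148 147 149 153 161 168 171 172 172 171 172 172 171 171 171 171 170]
 [148 148 148 148 147 148 148 148 149 153 160 167 170 171 170 171 171 171 172 171 173 175 176]
 [147 148 147 147 148 148 147 147 147 150 155 159 161 161 161 164 169 172 171 173 179 188 192]
 [148 147 147 148 147 148 148 147 146 146 144 141 139 138 140 149 164 171 171 175 190 207 215]]
```

View pics/w15.png

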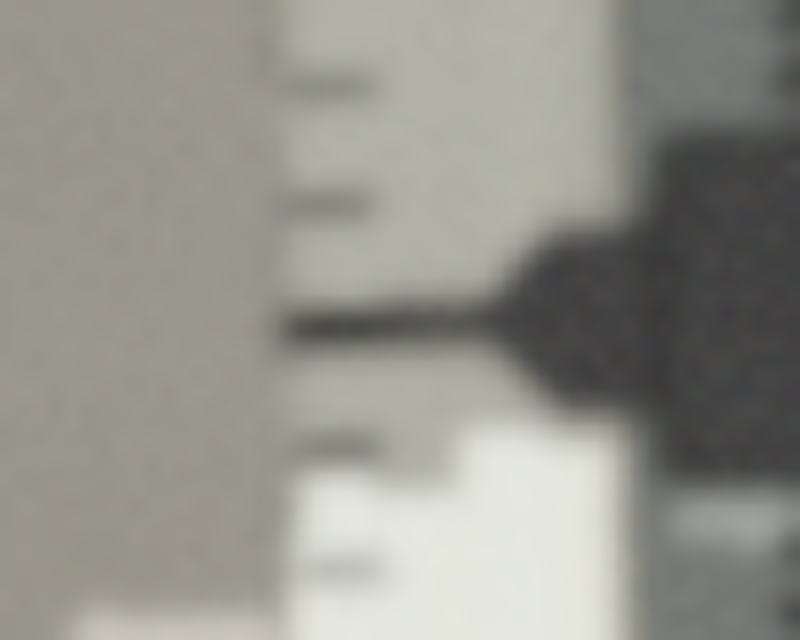

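>>> arm_command:
  series:
    - [[0,-0.03,0,0,-1],[0,-0.06,0,0,-1],[0,-0.06,0,0,-1],[0,-0.06,0,0,-1],[0,-0.06,0,0,-1]]

```text
t: 14.45
ee_pos: [527.9, -13.8, 135.4]
tcp_rot: [-1.573, -0.072, 0.06]
contact_force: [-0.6, -0.1, 0.2]
finger_gap: 0.3
```

```bash
python3 -c "
from st import *
st();im=grab('wrist');save(im,'w16',(130,10,380,200),3.2)
im=grab('scene');save(im,'s16',(190,140,350,250),5)"
```

```text
hx -53.4 hy -67.7 tip 113.4 F [-0.6 -0.1  0.2] t 14.45 [ 0.008 -0.003 -1.   ]
```

View pics/w16.png

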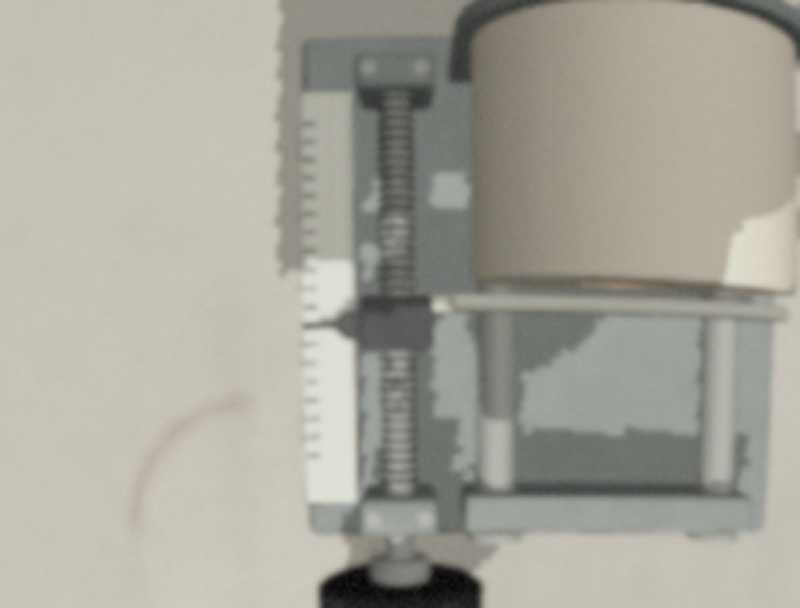

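View pics/s16.png

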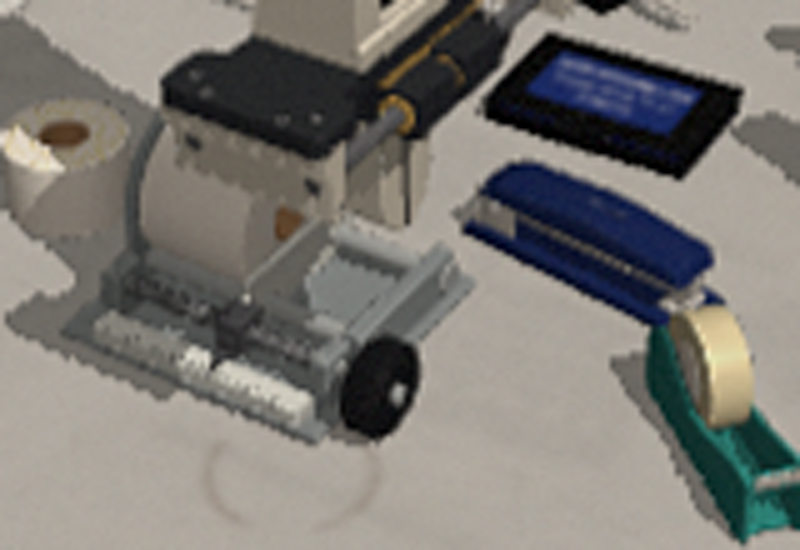

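>>> arm_command:
  series:
    - [[0,-0.04,0,0,-1],[0.01,-0.07,0.02,0,-1],[0.02,-0.07,0.04,0,-1],[0.02,-0.07,0.04,0,-1],[0.02,-0.07,0.04,0,-1]]

```text
t: 15.05
ee_pos: [543.3, 28.1, 204.1]
tcp_rot: [-1.573, -0.071, 0.063]
contact_force: [-0.1, -0.6, 0.1]
finger_gap: 0.3
```

```bash
python3 -c "
from st import *
st();im=grab('wrist');save(im,'w17',(180,20,360,160),4.2)"
```

```text
hx -34.4 hy -27.3 tip 182.1 F [-0.1 -0.6  0.1] t 15.05 [ 0.005 -0.003 -1.   ]
```

View pics/w17.png

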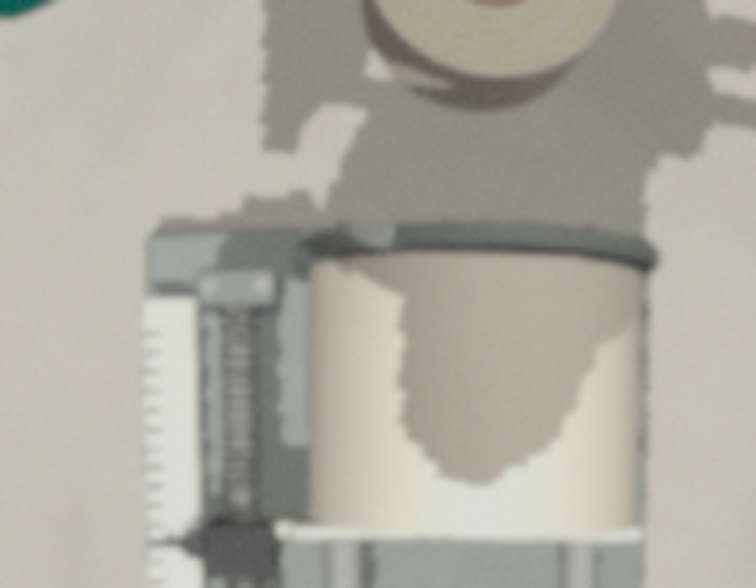

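The roll sits against the flange with no gap, and the pointer is on the long line. The arm is clear of everything, so I am handing in the job.

```bash
python3 -c "
from workcell import robot
print(robot.job_done())"
```

```text
the job is handed in; nothing more can be done
None
```

The job is done and handed in at about 15 s of the 64 s allowed.

- **Roll:** I pushed it low on its guide-side face with the closed fingertips until it stopped hard against the flange, at about 12 N. The last wrist picture shows no gap at the flange.
- **Guide:** I then turned the knurled wheel with six short strokes on its top. Pressing force was mostly 5–9 N, but it read about 15 N at the end of the last short stroke, above the 4–8 N suggested. The close-up afterwards shows the pointer tip on the long gauge line, to about 0.2 mm by my reading. The guide's cheek stands close beside the roll; the last pictures are too nearly overhead to measure the gap, which the given dimensions put at about 3 mm.
- **Other things:** The stapler, spare roll and tape dispenser were never touched, and the arm ended well clear of everything.

One check disagreed: a holder position fit came out about 7 mm off because the arm was still settling when that picture was taken. I repeated it with the arm at rest, and the result agreed with the first fit and with where the roll met the flange. I only used that one.

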